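# Roll a castor caddy into its docking lane

### The job

Park the small wheeled caddy, with the parts tub riding on it, in the docking lane: push it forward by its bar until both front castors have swung round and trail straight behind their pivots, before its deck passes between the lane's parallel kerbs. Then steer it down the lane and push it gently home, until the ball on its nose has snapped in behind the two sprung rollers and its front edge rests on the stop pads; its contact forces on the dock must never add up to more than 22 N, so stop pushing as soon as you feel the pads. Keep its wheels on the board and the tub on the deck, leave the multimeter, loupe and screw dish alone, and let go at the end.

Things in the scene. Friction and masses are not known exactly. Their poses are not given: they have to be found in the camera images.
- caddy: Aluminium hand caddy, about 0.7 kg, on four 22 mm wheels. Origin at wheel-bottom level under the deck's middle, x forward, y left, z up. Deck x -85 to 85, y -44 to 44, z 30 to 36 mm, rim up to z 48. Rear wheels at x -60, y +-30 fixed fore-and-aft (they scrub if moved sideways); two free swivel castors at the front. Push bar at the back, ball on the nose.
- push_bar (a point): Middle of the round steel push bar: 12 mm diameter, 80 mm long along the caddy's y, at (-92, 0, 75) mm in the caddy's frame, uprights at y +-40. Free before, behind and 27 mm down to the deck's rim. Pinch it from above, closing fore-and-aft, or push on it. Axes as the caddy's.
- ball (a point): Centre of the steel ball on the nose, 14 mm diameter on a 6 mm stem, at (105, 0, 33) mm in the caddy's frame. Axes as the caddy's.
- axle_left (a point): Axle of the left front castor's wheel: at (48, 30) mm in the caddy's frame when trailing, else elsewhere on a 12 mm circle about the pivot (60, 30). The castors start crossed or backwards, swing to trailing in some 40 to 70 mm of forward rolling, and turned sideways stick out past the deck and would meet the kerbs.
- axle_right (a point): The same for the right front castor: (48, -30) mm when trailing, pivot (60, -30).
- dock: Docking lane fixed on a grey run board (525 x 164 mm, its top 8 mm above the desk, x -325 to 200). Origin on the board's top, on the centre line, at the mouth of the parallel kerbs; x points into the lane, z up. Plywood kerbs 42 mm high, 94 mm apart (3 mm free each side of the deck), x 0 to 185; flaring to about 130 mm wide at x -37. End board at x 185.
- catch (a point): Point on the lane axis, 95 mm inside the mouth, 33 mm up, at the catch carriage: two firm rubber stop pads for the deck's front edge at y +-36, and 13 mm beyond the pad faces two white upright sprung rollers, 9 mm diameter, 7 mm apart. The carriage was clamped by hand: the pads lie 0 to 40 mm beyond this point, not reported, to be felt (parked caddy origin 10 to 50 mm past the mouth).
- catch_left (a joint): Sideways opening of the roller on the lane's left (+y of the dock), m: 0 free, about 0.0035 as the ball's middle passes, under 0.001 with the ball snapped in behind it. 
- catch_right (a joint): The same for the roller on the right (-y). Each: spring 0.7 N/mm, 1.5 N preload: pushing the ball through takes a few N over some 8 mm, starting 16 mm before the pads, then the rollers draw the caddy on to the pads (contact forces then add up to 7 to 8 N by themselves), where a push rises steeply.
- tub: Beige open round parts tub, 58 mm diameter, 31 mm high, 60 g, standing loose on the front half of the caddy's deck. Origin at the middle of its underside, which is 36 mm above the run board's top.
- multimeter: Bystander: hand multimeter, 142 x 75 x 45 mm, lying flat. Origin under its middle.
- loupe: Bystander: black eye loupe, 40 mm diameter, 32 mm high. Origin under its middle.
- screw_dish: Bystander: round metal dish, 76 mm diameter, 16 mm high. Origin under its middle.
There are look-alikes about, which are no part of the job. What is shaped like the tub but blue or green is not meant.

How it is judged:
By the outcome, as a careful person would: the job done as asked, in the order asked, and still so for the second after the job is handed in, with the robot touching nothing.
It also fails if it takes over 48 s, if anything falls off the work surface, if the arm or the gripper's body presses on something with over 40 N, if the wrist force passes 120 N, or if a joint passes its speed limit or range.

### The arm

A 6-joint arm with a two-finger parallel gripper is mounted at the origin on a cart in front of the work surface, level with it; the furniture and walls round the work are solid. World frame = base frame: x ahead of the robot, y to its left, z up, the work surface at z = 0. Lengths are in m, angles in degrees, forces in N, time in s.
With the tool pointing down it reaches from about 0.375 to 0.9 m from the base axis. Payload 3.1 kg.
Tool frame: the origin (TCP) lies on the centre line of the jaws, within the pads' length; the fingertips stand 17 mm ahead of it and the grasp point (between the pads) lies 2 mm behind it; z points along the fingers, y is the line along which they close (so a half turn about z gives the same grasp; the last joint's range is limited). The gripper opens to 87 mm and grips with 3 to 60 N. Pads are 19 mm wide; open, the fingers measure 117 mm over their backs; the gripper's body (75 mm by 190 mm) begins 51 mm behind the grasp point.
Start: joints at [-79.67, 30.224, 82.088, -0, 67.689, -10.227], TCP at [0.219, -0.585, 0.24] pointing down, gripper open.
Joint ranges: [-176.69, 176.69], [-43.24, 126.21], [12.49, 139.97], [-82, 262], [0, 151.66], [-163.58, 163.58]. Speed limits (degrees/s): [159.86, 159.86, 180, 180, 180, 180].

### API

Orientations are given as a 3x3 rotation matrix whose columns are the frame's x, y, z axes.
In Python, from rig import bot, imaging, finder gives the robot as it stands. The module is installed in compiled form; this text tells all that it offers.
- The arm moves only by the tool play_rows, never from a script. Its argument "motion" is a list that holds one entry, the list of rows, each a list of 6 numbers: the shift along the tool's x, y, z in m, then the turn, a rotation vector about the tool's x, y, z in degrees. In form: [[[dx, dy, dz, wx, wy, wz], ...]]. A call has 1 to 8 rows; each row is the pose to reach, as a shift and turn from the pose commanded when the call began, along the tool's axes at that moment; what a row does not reach only later rows make up. A row lasts 1/12 s, in which the tool goes at most 41.7 mm and 7.16 degrees, less where a joint would pass 70% of its speed; a pose out of reach is approached as far as the arm can. A call with a gripper value outside its range is refused whole. "fingers" is the finger opening in m, from 0 to 0.087, set as the call begins (left out, the last holds). The fingers move at their own pace and stop on an object; the grip force is fixed at half the most. Time passes only in rows, so rows that repeat a pose let the fingers close. It gives the time, the measured TCP pose, the force, the opening and the grip force at its end, in the units of the state.
- bot.read_state(): the state, without advancing time (a new reading comes with each control period).
- imaging.capture(name): name is "scene" or "top" or "wrist"; returns a dict with "frame" (400x640x3 uint8, red, green, blue), "camera_matrix" (3x3 intrinsics, pixels), "R" (3x3) and "t" (3): a world point X has camera coordinates R X + t. Camera axes: x right, y down, z forward; pixel columns grow to the right and rows downward; lengths in m; the calibration is good to about 2 mm. A picture is of the moment at which its call begins. There is no depth.
- bot.hand_in(): hands the job in; it is judged then, once.
Trained networks look in the newest picture that a camera, given by its name, has taken for a name from the list of things; names that differ only in an ending like _2 or _b are one class to them, and where a whole thing is asked for, a point or a joint stands for the part that bears it (a point fixed in the world has none). Each returns a list of dicts, best first, with "confidence" (0 to 1); they miss things now and then, are a little off and sometimes report something else, mostly with a low value. They report only what shows in the picture. A call takes as long as a camera call. They do not tell look-alikes from the thing itself.
- finder.recognise(camera, name): "at" ([x, y, z] in m, in world coordinates, good to about 4 mm: the middle of the surface that is visible of it).
- finder.outline_of(camera, name): "pixels" (400x640 bool, what is visible of it).
The state is a dict: "time_s": time; "joint_positions": joint angles; "qvel": joint speeds; "tau": joint torques, N m; "position": TCP position; "tcp_rot": TCP orientation; "force": force on the tool from outside, world axes, zero at the start; "moment": the same for the moment, N m; "opening": opening from 0.0 (shut) to 1.0 (fully open); "grasp_force": force on a finger pad.
Only numpy, scipy, OpenCV 4.12 (cv2) and the standard library are available. Lean on these libraries where they do the work, as an engineer would, in place of code of your own. Each camera call takes 0.05 s, during which the arm holds its last target. There are 200 camera calls.

## Working session

There is one attempt and no reset: what is moved stays moved. The work goes in short steps, Python scripts to look and compute and a tool call to move; the robot and the scene stay as the last step left them, time stands still between calls to the robot, and variables do not carry over. Pictures are saved under pics/ and viewed, at most 10 in all, crops included, and the job is handed in when it is done.

Besides the shell and the picture viewer there is one more tool, called by a JSON object that holds its "fn" and its "kwargs", one argument or row to a line. play_rows: Moves the arm, as the interface text tells. Its arguments: {"type":"object","properties":{"motion":{"type":"array"},"fingers":{"type":"number"}},"required":["motion"]}

```bash
mkdir -p pics; cat > h.py <<'E'
import numpy as np,cv2
from rig import bot,imaging,finder
def cap(n,save=None):
    c=imaging.capture(n)
    if save: cv2.imwrite('pics/'+save+'.png',c['frame'][:,:,::-1])
    return c
def proj(c,X):
    p=c['R']@np.asarray(X)+c['t'];p=c['camera_matrix']@p;return p[:2]/p[2]
def onplane(c,uv,z):
    d=c['R'].T@np.linalg.inv(c['camera_matrix'])@np.array([uv[0],uv[1],1.]);o=-c['R'].T@c['t']
    return o+d*(z-o[2])/d[2]
def tri(cs,uvs):
    A=[];b=[]
    for c,uv in zip(cs,uvs):
        d=c['R'].T@np.linalg.inv(c['camera_matrix'])@np.array([uv[0],uv[1],1.]);d/=np.linalg.norm(d);o=-c['R'].T@c['t']
        P=np.eye(3)-np.outer(d,d);A.append(P);b.append(P@o)
    return np.linalg.lstsq(np.vstack(A),np.hstack(b),rcond=None)[0]
E
python3 - <<'E'
from h import *
s=bot.read_state();print({k:np.round(v,3).tolist() for k,v in s.items()})
cs={n:cap(n,n+'0') for n in('scene','top')}
for n in cs:
    print(n,np.round(-cs[n]['R'].T@cs[n]['t'],3))
    for o in ['caddy','push_bar','ball','axle_left','axle_right','dock','catch_left','catch_right','tub','multimeter','loupe','screw_dish']:
        try:
            for r in finder.recognise(n,o)[:3]: print(' ',o,np.round(r['at'],3),round(r['confidence'],2),np.round(proj(cs[n],r['at'])))
        except Exception as e: print(o,e)
E
```

```text
{'time_s': 0.0, 'joint_positions': [-79.669, 30.279, 82.156, -0.0, 67.689, -10.226], 'qvel': [0.035, -0.003, -0.013, 0.071, -0.088, -0.064], 'tau': [-0.002, -44.005, -17.659, 0.063, 0.058, -0.0], 'position': [0.219, -0.584, 0.239], 'tcp_rot': [[0.936, 0.351, -0.0], [0.351, -0.936, 0.002], [0.0, -0.002, -1.0]], 'force': [-0.392, 0.031, 0.504], 'moment': [-0.015, 0.004, 0.042], 'grasp_force': 0.0, 'opening': 1.001}
scene [-0.271  0.985  0.675]
  push_bar [ 0.52  -0.23   0.043] 0.74 [385. 198.]
  ball [ 0.526 -0.23   0.05 ] 0.95 [384. 196.]
  axle_left [ 0.522 -0.23   0.046] 0.45 [385. 197.]
  axle_right [ 0.537 -0.194  0.063] 0.41 [375. 194.]
  dock [0.577 0.1   0.032] 0.72 [307. 229.]
  dock [0.445 0.308 0.009] 0.25 [288. 281.]
  tub [ 0.536 -0.195  0.065] 0.65 [376. 194.]
  tub [ 0.68  -0.236  0.022] 0.63 [349. 191.]
  multimeter [ 0.753 -0.005  0.037] 0.94 [290. 201.]
  loupe [0.767 0.103 0.022] 0.58 [264. 214.]
  screw_dish [0.444 0.305 0.009] 0.61 [289. 281.]
  screw_dish [0.576 0.1   0.035] 0.54 [307. 228.]
top [ 0.53  -0.031  1.186]
  caddy [ 0.534 -0.257  0.039] 0.62 [394. 228.]
  push_bar [ 0.53  -0.255  0.044] 0.93 [393. 229.]
  ball [ 0.535 -0.254  0.043] 0.85 [393. 227.]
  ball [0.773 0.097 0.032] 0.65 [275. 150.]
  dock [0.614 0.112 0.048] 0.68 [269. 202.]
  catch_left [0.611 0.114 0.049] 0.2 [268. 203.]
  tub [ 0.745 -0.325  0.014] 0.73 [412. 159.]
  tub [ 0.686 -0.243  0.011] 0.56 [386. 178.]
  tub [ 0.543 -0.203  0.054] 0.52 [376. 225.]
  multimeter [ 0.77  -0.034  0.034] 0.89 [318. 150.]
  loupe [0.773 0.099 0.035] 0.55 [274. 150.]
  screw_dish [0.448 0.309 0.007] 0.86 [206. 258.]
  screw_dish [ 0.537 -0.255  0.044] 0.25 [393. 226.]
```

```bash
python3 - <<'E'
import cv2
a=cv2.imread('pics/top0.png');cv2.imwrite('pics/topc.png',cv2.resize(a[130:290,190:440],None,fx=3.2,fy=3.2,interpolation=cv2.INTER_CUBIC)[:600])
a=cv2.imread('pics/scene0.png');cv2.imwrite('pics/scenec.png',cv2.resize(a[150:310,220:440],None,fx=3.6,fy=3.6,interpolation=cv2.INTER_CUBIC)[:600])
E
```

```text
(no output)
```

View pics/topc.png

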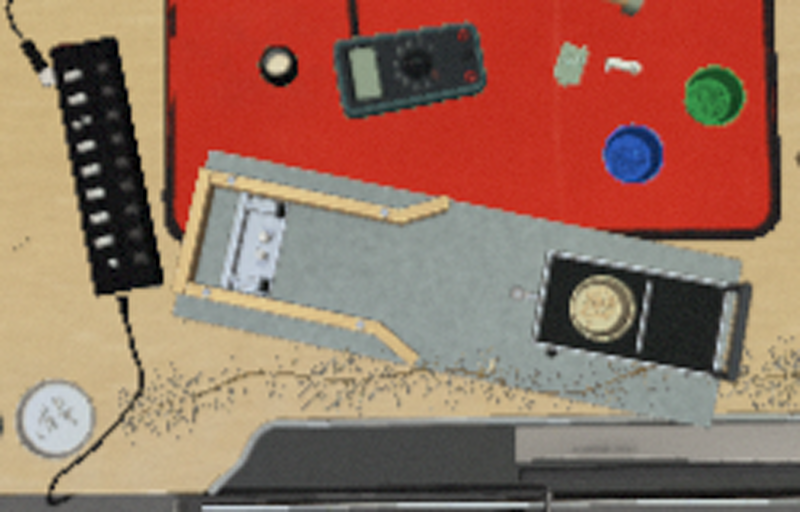

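View pics/scenec.png

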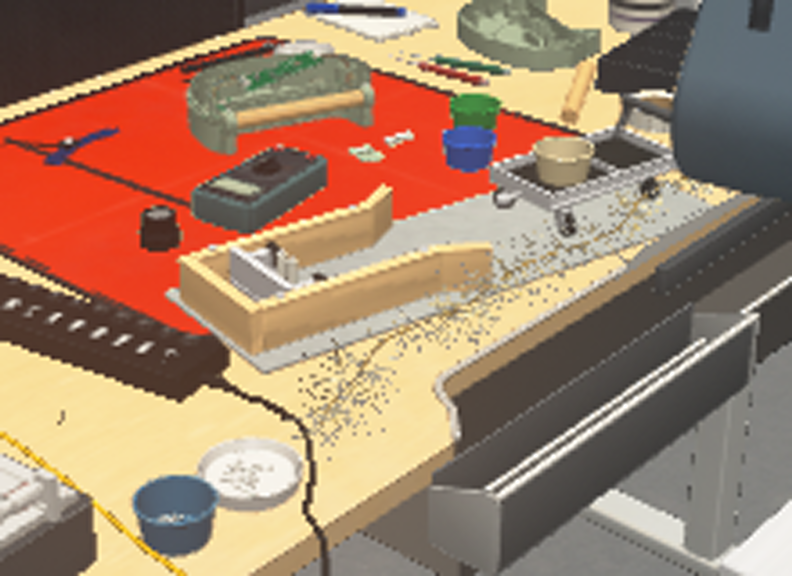

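Beige tub at about (378,225) in the top image rides on the caddy; the blue one (388,178) and green one (413,160) stand on the mat and are look-alikes, so the beige one is meant. The lane runs towards world +y. The multimeter, loupe and dish are clear of it.

```bash
python3 - <<'E'
from h import *
c=cap('top')
f=lambda p,z:onplane(c,(190+p[0]/3.2,130+p[1]/3.2),z)
for n,p,z in [('bTL',(210,152),.008),('bBL',(175,312),.008),('bBR',(710,425),.008),('bTR',(742,258),.008),
 ('kTin',(392,213),.05),('kBin',(372,327),.05),('kTend',(208,172),.05),('kBend',(180,290),.05),
 ('barT',(743,285),.083),('barB',(733,378),.083),('ball',(517,294),.041),('dFL',(537,342),.056),('dFR',(551,254),.056),('pad1',(240,200),.05)]:
    print(n,np.round(f(p,z),4))
w=cap('wrist','wrist0'); print(np.round(-w['R'].T@w['t'],3)); print(np.round(w['R'],3)); print(np.round(w['camera_matrix']))
s=bot.read_state()
E
```

```text
bTL [0.6936 0.1587 0.008 ]
bBL [0.54   0.1923 0.008 ]
bBR [ 0.4261 -0.3153  0.008 ]
bTR [ 0.5841 -0.3513  0.008 ]
kTin [ 0.6284 -0.0167  0.05  ]
kBin [0.5234 0.003  0.05  ]
kTend [0.6691 0.1539 0.05  ]
kBend [0.5598 0.1798 0.05  ]
barT [ 0.5565 -0.3309  0.083 ]
barB [ 0.4739 -0.3191  0.083 ]
ball [ 0.552  -0.1319  0.041 ]
dFL [ 0.5076 -0.148   0.056 ]
dFR [ 0.588  -0.1626  0.056 ]
pad1 [0.6425 0.1242 0.05  ]
[ 0.3   -0.556  0.384]
[[ 0.353 -0.936 -0.002]
 [-0.891 -0.337  0.305]
 [-0.286 -0.106 -0.952]]
[[288.   0. 318.]
 [  0. 288. 197.]
 [  0.   0.   1.]]
```

View pics/wrist0.png

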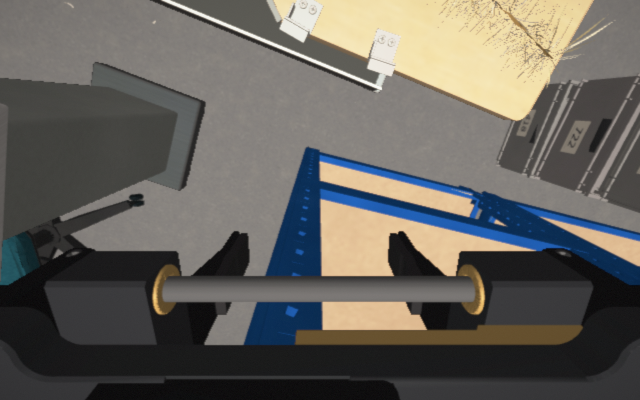

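The wrist view shows only the desk corner and the fingers; the image top is tool +x. I'll move to a survey pose that sees the whole lane.

```bash
cat >> h.py <<'E'
from scipy.spatial.transform import Rotation as Ro
def head(h): # tool down, -toolY along heading h (deg)
    f=np.array([np.cos(np.radians(h)),np.sin(np.radians(h)),0]);z=np.array([0,0,-1.])
    y=-f;return np.column_stack([np.cross(y,z),y,z])
def delta(P,h,s=None):
    s=s or bot.read_state();R=np.array(s['tcp_rot']);
    d=R.T@(np.array(P)-s['position']);w=Ro.from_matrix(R.T@head(h)).as_rotvec(degrees=True)
    print('delta',np.round(d,4).tolist(),np.round(w,2).tolist())
E
python3 -c "
from h import *
delta([.42,-.1,.33],78.5)"
```

```text
delta [0.3581, -0.3839, -0.0905] [0.0, 0.0, 32.06]
```

{"fn": "play_rows", "kwargs": {
  "motion": [
    [[0.02,-0.021,-0.005,0,0,3],[0.048,-0.05,-0.012,0,0,7],[0.075,-0.08,-0.019,0,0,12],[0.102,-0.11,-0.026,0,0,16],[0.129,-0.138,-0.033,0,0,20],[0.156,-0.167,-0.04,0,0,24],[0.183,-0.196,-0.046,0,0,28],[0.21,-0.225,-0.053,0,0,32]]
  ]
}}

```text
time_s: 2.07
position: [0.3374, -0.2989, 0.2929]
tcp_rot: [[0.979, -0.202, 0.0], [-0.202, -0.979, -0.0], [0.0, 0.0, -1.0]]
force: [0.7, -0.8, 0.3]
opening: 0.997
grasp_force: 0.0
```

```bash
python3 -c "
from h import *
delta([.42,-.1,.33],78.5)"
```

```text
delta [0.0406, -0.2115, -0.0371] [0.0, -0.02, -0.18]
```

{"fn": "play_rows", "kwargs": {
  "motion": [
    [[0.007,-0.036,-0.006,0,0,0],[0.014,-0.072,-0.013,0,0,0],[0.021,-0.108,-0.019,0,0,0],[0.028,-0.144,-0.025,0,0,0],[0.034,-0.178,-0.031,0,0,0],[0.041,-0.205,-0.037,0,0,0],[0.041,-0.211,-0.037,0,0,0],[0.041,-0.211,-0.037,0,0,0]]
  ],
  "fingers": 0.05
}}

```text
time_s: 2.73
position: [0.4194, -0.1006, 0.33]
tcp_rot: [[0.981, -0.194, 0.001], [-0.194, -0.981, -0.001], [0.001, 0.0, -1.0]]
force: [0.3, 0.3, 0.2]
opening: 0.587
grasp_force: 0.0
```

```bash
python3 - <<'E'
from h import *
import pickle
w=cap('wrist','wrist1');pickle.dump(w,open('w1.pkl','wb'))
cv2.imwrite('pics/wrist1c.png',cv2.resize(w['frame'][:,:,::-1][0:300],(800,375),interpolation=cv2.INTER_CUBIC))
for o in ['push_bar','ball','axle_left','axle_right','tub','dock']:
    for r in finder.recognise('wrist',o)[:2]: print(' ',o,np.round(r['at'],3),round(r['confidence'],2),np.round(proj(w,r['at'])))
E
```

```text
push_bar [ 0.531 -0.258  0.044] 0.94 [416.  63.]
  ball [ 0.534 -0.255  0.047] 0.59 [415.  61.]
  tub [ 0.543 -0.204  0.057] 0.67 [378.  61.]
  dock [0.62  0.11  0.047] 0.76 [135.  50.]
```

View pics/wrist1.png

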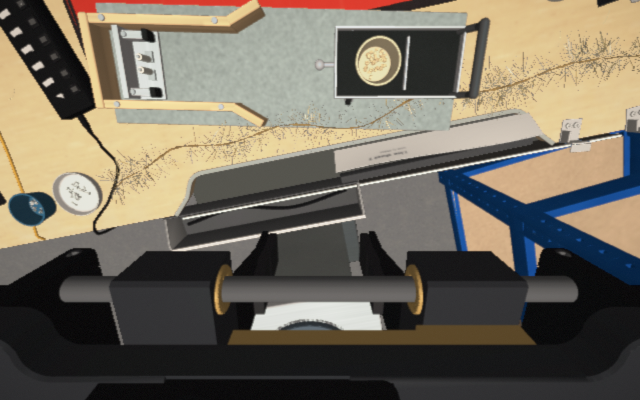

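The tub is at (378,61) on the caddy, ball at (320,64), bar at (478,57), and the left castor sticks out at (348,101). The kerb mouth is near (195–200, 22–105) and the catch rollers near (142,68).

```bash
python3 - <<'E'
import cv2,numpy as np
a=cv2.imread('pics/wrist1.png');b=np.vstack([a[0:130,75:285],a[10:110,300:510]])
cv2.imwrite('pics/wc.png',cv2.resize(b,None,fx=2.6,fy=2.6,interpolation=cv2.INTER_CUBIC))
E
```

```text
(no output)
```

View pics/wc.png

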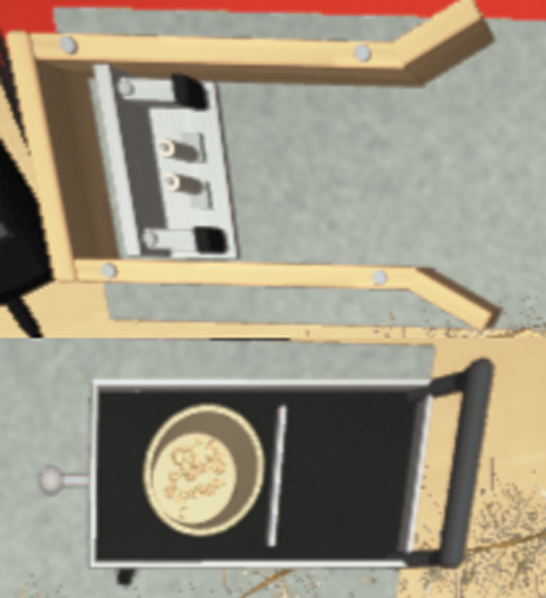

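The enlarged crop shows the kerb vertices at crop (402,72) and (425,268), rollers at (165,148) and (172,184), and pads at (190,92) and (210,240). It also shows the caddy's rim corners, bar and ball, the left castor sideways at (125,576), and the beige tub on the deck. Next I'll fit the poses.

```bash
cat > fit.py <<'E'
from h import *
from scipy.optimize import least_squares
def fit(c,obj,uv,x0):
    obj=np.array(obj,float)/1000;uv=np.array(uv,float)
    def P(p):
        h=np.radians(p[2]);R=np.array([[np.cos(h),-np.sin(h)],[np.sin(h),np.cos(h)]])
        X=np.column_stack([obj[:,:2]@R.T+p[:2],obj[:,2]+.008])
        return np.array([proj(c,x) for x in X])
    r=least_squares(lambda p:(P(p)-uv).ravel(),x0,loss='soft_l1',x_scale=[.01,.01,1])
    print('pose',np.round(r.x,4),'res',np.round(P(r.x)-uv,1).tolist());return r.x
def rel(D,C):
    h=np.radians(D[2]);d=np.array(C[:2])-D[:2]
    return np.round([1e3*(d[0]*np.cos(h)+d[1]*np.sin(h)),1e3*(-d[0]*np.sin(h)+d[1]*np.cos(h)),C[2]-D[2]],2)
def towld(D,x,y):
    h=np.radians(D[2]);return np.array([D[0]+x*np.cos(h)-y*np.sin(h),D[1]+x*np.sin(h)+y*np.cos(h)])
E
python3 - <<'E'
from fit import *
import pickle
w=pickle.load(open('w1.pkl','rb'))
a=lambda p:(75+p[0]/2.6-.3,p[1]/2.6-.3); b=lambda p:(300+p[0]/2.6-.3,10+(p[1]-338)/2.6-.3)
D=fit(w,[(0,-47,42),(0,47,42),(200,-82,0),(200,82,0),(-325,-82,0)],[a((402,72)),a((425,268)),a((57,8)),a((112,320)),b((435,347))],[.58,.0,77.6])
C=fit(w,[(85,-44,48),(85,44,48),(-85,-44,48),(-92,-40,75),(-92,40,75),(105,0,33)],[b((95,382)),b((92,565)),b((432,385)),b((482,368)),b((452,560)),b((50,480))],[.53,-.24,79.5])
print(rel(D,C))
for n,u in [('r1',(165,148)),('r2',(172,184)),('p1',(207,92)),('p2',(227,240))]:
    X=onplane(w,a(u),.055);print(n,rel(D,[X[0],X[1],0]))
E
```

```text
pose [ 5.73700e-01 -1.47000e-02  7.74976e+01] res [[2.5, -0.2], [-1.8, 0.5], [-1.3, -0.2], [-0.3, 0.8], [2.9, -0.1]]
pose [ 0.5345 -0.2314 78.73  ] res [[-0.8, -1.2], [-1.0, 1.2], [2.5, -1.9], [-0.2, 2.6], [0.1, -0.2], [0.6, 0.3]]
[-220.09   -8.68    1.23]
r1 [124.71  -8.48 -77.5 ]
r2 [123.9    8.34 -77.5 ]
p1 [ 99.59 -34.41 -77.5 ]
p2 [ 99.39  34.86 -77.5 ]
```

```bash
python3 -c "
from h import *
delta([.5165,-.3216,.15],78.7)"
```

```text
delta [0.1396, 0.1944, 0.1792] [0.0, 0.04, -0.27]
```

{"fn": "play_rows", "kwargs": {
  "motion": [
    [[0.014,0.02,0.015,0,0,0],[0.033,0.046,0.04,0,0,0],[0.052,0.073,0.065,0,0,0],[0.071,0.1,0.09,0,0,0],[0.09,0.126,0.115,0,0,0],[0.109,0.152,0.14,0,0,0],[0.127,0.178,0.163,0,0,0],[0.14,0.194,0.179,0,0,0]]
  ]
}}

```text
time_s: 3.75
position: [0.5176, -0.3237, 0.1477]
tcp_rot: [[0.98, -0.201, -0.001], [-0.201, -0.98, 0.0], [-0.001, -0.0, -1.0]]
force: [0.3, -0.3, 0.9]
opening: 0.576
grasp_force: 0.0
```

```bash
python3 - <<'E'
from h import *
import pickle
w=cap('wrist','wrist2');pickle.dump(w,open('w2.pkl','wb'))
delta([.5165,-.3216,.083],78.7)
print(bot.read_state()['position'])
E
```

```text
delta [-0.0029, -0.0042, 0.0622] [0.05, 0.05, -0.4]
[ 0.51850529 -0.3262449   0.14522278]
```

View pics/wrist2.png

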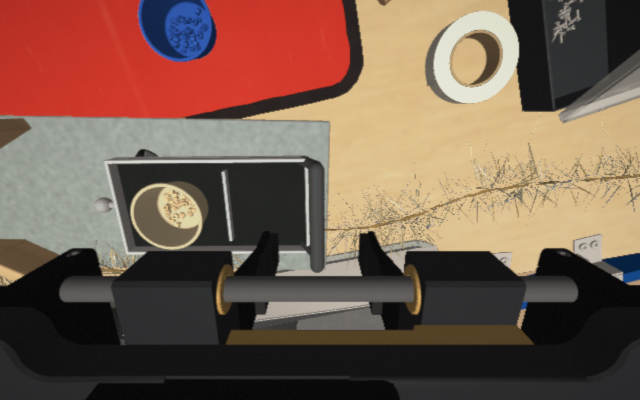

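Here the bar runs from (316,163) to (317,268) between the fingers, the ball is at (103,206), and the right castor peeks out at (147,153).

```bash
python3 - <<'E'
from fit import *
import pickle
w=pickle.load(open('w2.pkl','rb'))
C=fit(w,[(85,-44,48),(85,44,48),(-92,-40,75),(-92,40,75),(105,0,33)],[(107,160),(127,254),(316,166),(318,266),(103,206)],[.53,-.24,79.5])
b=towld(C,-.092,0);print(b); delta([b[0],b[1],.083],C[2])
E
```

```text
pose [ 0.5359 -0.2327 79.6975] res [[-4.8, 0.2], [-0.8, 1.0], [0.3, 1.5], [0.5, -2.8], [1.3, -1.1]]
[ 0.51944603 -0.32320999]
delta [0.0004, -0.0032, 0.0622] [0.05, 0.05, -1.39]
```

{"fn": "play_rows", "kwargs": {
  "motion": [
    [[0.001,-0.001,0.02,0,0,-0.3],[0.001,-0.001,0.045,0,0,-0.6],[0.001,-0.001,0.06,0,0,-0.8],[0.001,-0.001,0.066,0,0,-0.8],[0.001,-0.001,0.066,0,0,-0.8],[0.001,-0.001,0.066,0,0,-0.8]]
  ]
}}

```text
time_s: 4.3
position: [0.5191, -0.3198, 0.0848]
tcp_rot: [[0.983, -0.185, 0.0], [-0.185, -0.983, -0.0], [0.0, 0.0, -1.0]]
force: [0.2, 0.8, -0.3]
opening: 0.574
grasp_force: 0.0
```

{"fn": "play_rows", "kwargs": {
  "motion": [
    [[0,0,0,0,0,0],[0,0,0,0,0,0],[0,0,0,0,0,0],[0,0,0,0,0,0],[0,0,0,0,0,0],[0,0,0,0,0,0]]
  ],
  "fingers": 0.0
}}

```text
time_s: 4.8
position: [0.5192, -0.3193, 0.0849]
tcp_rot: [[0.983, -0.184, 0.0], [-0.184, -0.983, -0.001], [0.001, 0.001, -1.0]]
force: [-2.1, -5.4, -0.2]
opening: 0.205
grasp_force: 2.1
```

```bash
python3 - <<'E'
from h import *
import pickle
w=cap('wrist','wrist3');pickle.dump(w,open('w3.pkl','wb'))
s=bot.read_state();print({k:np.round(s[k],4).tolist() for k in('position','tcp_rot','force','moment','opening','grasp_force')})
E
```

```text
{'position': [0.5192, -0.3195, 0.0849], 'tcp_rot': [[0.9828, -0.1845, 0.0005], [-0.1845, -0.9828, -0.0009], [0.0006, 0.0008, -1.0]], 'force': [-0.8832, -1.6515, 0.504], 'moment': [-0.2166, 0.1305, -0.0002], 'opening': 0.1631, 'grasp_force': 0.6537}
```

View pics/wrist3.png

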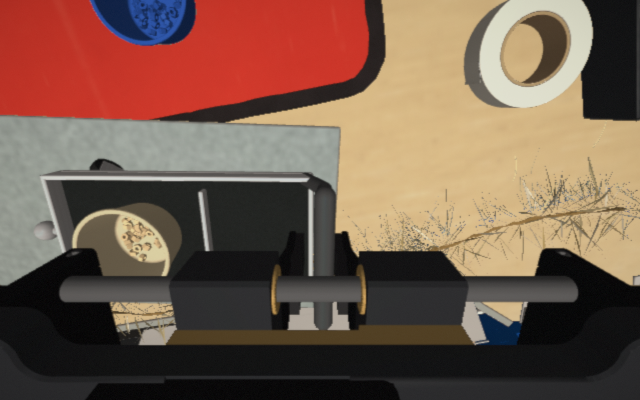

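The bar is between the pads at (322,250), the right castor sticks out at (106,163), and the tub is in place. Next I'll refine the pose and plan the steering.

{"fn": "play_rows", "kwargs": {
  "motion": [
    [[0,0,0,0,0,0],[0,0,0,0,0,0],[0,0,0,0,0,0]]
  ]
}}

```text
time_s: 5.1
position: [0.5193, -0.3193, 0.0848]
tcp_rot: [[0.983, -0.185, 0.001], [-0.185, -0.983, -0.0], [0.001, 0.0, -1.0]]
force: [0.2, 0.5, 1.2]
opening: 0.125
grasp_force: 30.0
```

```bash
cat > plan.py <<'E'
from fit import *
from scipy.interpolate import CubicHermiteSpline
D=np.array([.5737,-.0147,77.5])
def state():
    s=bot.read_state();R=np.array(s['tcp_rot']);h=np.degrees(np.arctan2(-R[1,1],-R[0,1]))
    F=R.T@np.array(s['force']);print('t',round(s['time_s'],2),'pos',np.round(s['position'],4),'h',round(h,2),'Ftool',np.round(F,1),'M',np.round(s['moment'],2),'op',round(s['opening']*87,1),'g',round(s['grasp_force'],1));return s,h
def rows(C,xend_r,n,step,D=D,h0=None,skip=0):
    """C caddy pose (bar held at tool); cubic of rear axle to y=0 at xend_r; rows relative to now"""
    r=rel(D,C);th=np.radians(r[2]);xr=r[0]-60*np.cos(th);yr=r[1]-60*np.sin(th)
    f=CubicHermiteSpline([xr,xend_r],[yr,0],[np.tan(th),0])
    h0=C[2];b0=towld(C,-.092,0);R0=head(h0)
    for i in range(1+skip,n+1+skip):
        x=xr+step*i
        y,t=(float(f(x)),np.arctan(float(f(x,1)))) if x<xend_r else (0,0)
        bx,by=x-32*np.cos(t),y-32*np.sin(t)
        p=towld(D,bx/1e3,by/1e3);d=R0.T@np.r_[p-b0,0]
        print([round(d[0],4),round(d[1],4),0,0,0,round(-(np.degrees(t)+D[2]-h0),2)],'orig x %.0f y %.1f'%(x+60*np.cos(t),y+60*np.sin(t)))
E
python3 - <<'E'
from plan import *
import pickle
w=pickle.load(open('w3.pkl','rb'));s,h=state()
C=fit(w,[(85,-44,48),(-85,-44,48),(-92,-40,81),(105,0,33)],[(42,176),(313,175),(326,181),(45,230)],[.53,-.24,79.5])
print(rel(D,C)); b=towld(C,-.092,0);Rt=head(h);print('bar minus tool',Rt.T@np.r_[b-s['position'][:2],0])
rows(C,-120,8,5)
rows(C,-120,8,5,skip=8)
E
```

```text
t 5.1 pos [ 0.5193 -0.3193  0.0848] h 79.35 Ftool [ 0.2 -0.5 -1.2] M [ 0.01 -0.02 -0.  ] op 10.9 g 30.0
pose [ 0.5365 -0.2332 80.0648] res [[-4.6, -0.9], [0.2, -2.5], [-0.0, 13.6], [3.0, 0.7]]
[-221.36  -10.99    2.56]
bar minus tool [0.00215689 0.00413722 0.        ]
[np.float64(0.0003), np.float64(-0.005), 0, 0, 0, np.float64(-0.56)] orig x -216 y -10.2
[np.float64(0.0005), np.float64(-0.01), 0, 0, 0, np.float64(-1.08)] orig x -211 y -9.3
[np.float64(0.0007), np.float64(-0.015), 0, 0, 0, np.float64(-1.56)] orig x -206 y -8.5
[np.float64(0.0007), np.float64(-0.0201), 0, 0, 0, np.float64(-2.0)] orig x -201 y -7.6
[np.float64(0.0008), np.float64(-0.0251), 0, 0, 0, np.float64(-2.4)] orig x -197 y -6.8
[np.float64(0.0007), np.float64(-0.0301), 0, 0, 0, np.float64(-2.75)] orig x -192 y -6.0
[np.float64(0.0007), np.float64(-0.0351), 0, 0, 0, np.float64(-3.07)] orig x -187 y -5.2
[np.float64(0.0005), np.float64(-0.0402), 0, 0, 0, np.float64(-3.34)] orig x -182 y -4.4
[np.float64(0.0004), np.float64(-0.0452), 0, 0, 0, np.float64(-3.57)] orig x -177 y -3.6
[np.float64(0.0001), np.float64(-0.0502), 0, 0, 0, np.float64(-3.76)] orig x -172 y -2.9
[np.float64(-0.0001), np.float64(-0.0552), 0, 0, 0, np.float64(-3.92)] orig x -167 y -2.1
[np.float64(-0.0004), np.float64(-0.0603), 0, 0, 0, np.float64(-4.03)] orig x -162 y -1.5
[np.float64(-0.0007), np.float64(-0.0653), 0, 0, 0, np.float64(-4.09)] orig x -157 y -0.8
[np.float64(-0.0011), np.float64(-0.0703), 0, 0, 0, np.float64(-4.12)] orig x -152 y -0.2
[np.float64(-0.0014), np.float64(-0.0753), 0, 0, 0, np.float64(-4.11)] orig x -147 y 0.4
[np.float64(-0.0018), np.float64(-0.0803), 0, 0, 0, np.float64(-4.06)] orig x -142 y 0.9
```

{"fn": "play_rows", "kwargs": {
  "motion": [
    [[0.0002,-0.003,0,0,0,-0.3],[0.0005,-0.008,0,0,0,-0.8],[0.0007,-0.013,0,0,0,-1.3],[0.0008,-0.018,0,0,0,-1.7],[0.0009,-0.023,0,0,0,-2.1],[0.0009,-0.028,0,0,0,-2.4],[0.0009,-0.033,0,0,0,-2.7],[0.0009,-0.038,0,0,0,-2.9]]
  ]
}}

```text
time_s: 5.77
position: [0.5272, -0.2815, 0.0847]
tcp_rot: [[0.991, -0.134, 0.0], [-0.134, -0.991, -0.0], [0.0, 0.0, -1.0]]
force: [-0.5, -1.5, 4.0]
opening: 0.13
grasp_force: 30.0
```

{"fn": "play_rows", "kwargs": {
  "motion": [
    [[-0.0002,-0.005,0,0,0,-0.2],[-0.0004,-0.01,0,0,0,-0.4],[-0.0006,-0.015,0,0,0,-0.6],[-0.0008,-0.02,0,0,0,-0.7],[-0.0008,-0.025,0,0,0,-0.7],[-0.0008,-0.03,0,0,0,-0.7],[-0.0008,-0.033,0,0,0,-0.7],[-0.0008,-0.033,0,0,0,-0.7]]
  ]
}}

```text
time_s: 6.43
position: [0.5312, -0.2483, 0.0847]
tcp_rot: [[0.992, -0.122, 0.001], [-0.122, -0.992, 0.0], [0.001, -0.001, -1.0]]
force: [3.9, -0.2, 2.8]
opening: 0.128
grasp_force: 30.0
```

```bash
python3 - <<'E'
from plan import *
import pickle
s,h=state()
w=cap('wrist','wrist4');t=cap('top','top4');q=cap('scene','scene4');pickle.dump((w,t,q),open('w4.pkl','wb'))
a=cv2.resize(w['frame'][100:300,0:360],(720,400),interpolation=2)[:300]
b=cv2.resize(t['frame'][170:245,240:420],(720,300),interpolation=2)
cv2.imwrite('pics/m4.png',np.vstack([a,b])[:,:,::-1])
E
```

```text
t 6.43 pos [ 0.5312 -0.2483  0.0847] h 82.96 Ftool [ 3.9 -0.3 -2.8] M [ 0.08 -0.56 -0.15] op 11.1 g 30.0
```

View pics/m4.png

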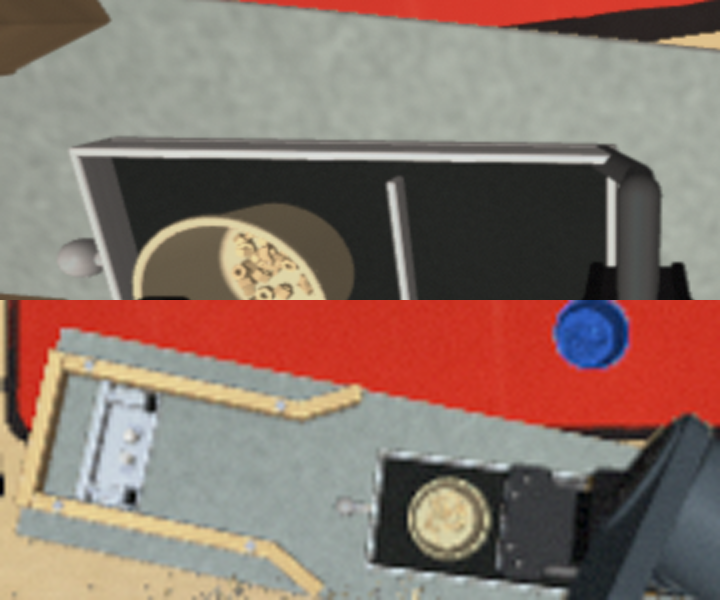

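The castors no longer stick out. In the top half the ball is at (78,257); in the lower half it's at (347,508) and the kerb vertices are at (300,418) and (268,541). The tub is still on the deck.

```bash
python3 - <<'E'
from plan import *
import pickle
w,t,q=pickle.load(open('w4.pkl','rb'))
a=lambda u,v:(240+u/4-.4,170+(v-300)/4-.4)
Dt=fit(t,[(0,-47,42),(0,47,42),(200,-82,0),(200,82,0)],[a(300,418),a(268,541),a(62,330),a(18,530)],D)
Ct=fit(t,[(85,-44,48),(85,44,48),(105,0,33)],[a(380,455),a(370,562),a(347,508)],[.545,-.16,82])
print('top',rel(Dt,Ct))
b=lambda u,v:(u/2-.25,100+v/2-.25)
Cw=fit(w,[(85,-44,48),(-85,-44,48),(105,0,33)],[b(74,150),b(606,156),b(76,258)],[.545,-.16,82])
print('wrist',rel(D,Cw),rel(Dt,Cw))
C=towld([.5312,-.2483,82.96],.092,0);print('tool',rel(D,[*C,82.96]),rel(Dt,[*C,82.96]))
finder_=[ (n,o,[(np.round(r['at'],3),round(r['confidence'],2)) for r in finder.recognise(n,o)[:1]]) for n in('scene',) for o in('axle_left','axle_right')];print(finder_)
cv2.imwrite('pics/s4.png',cv2.resize(q['frame'][160:250,280:430],(800,480),interpolation=2)[:,:,::-1])
E
```

```text
pose [ 5.74900e-01 -1.40000e-02  7.69998e+01] res [[0.6, 0.0], [1.8, 0.4], [-0.7, -1.6], [-1.7, 0.4]]
pose [ 0.5433 -0.1615 84.0512] res [[0.0, -1.3], [-0.1, 1.9], [0.1, -0.1]]
top [-150.87   -2.47    7.05]
pose [ 0.5425 -0.1544 82.3591] res [[-9.0, -0.4], [1.1, 0.1], [0.3, 0.7]]
wrist [-143.14    0.23    4.86] [-1.4409e+02 -5.0000e-02  5.3600e+00]
tool [-145.68   -0.31    5.46] [-146.62   -0.62    5.96]
[('scene', 'axle_left', []), ('scene', 'axle_right', [])]
```

View pics/s4.png

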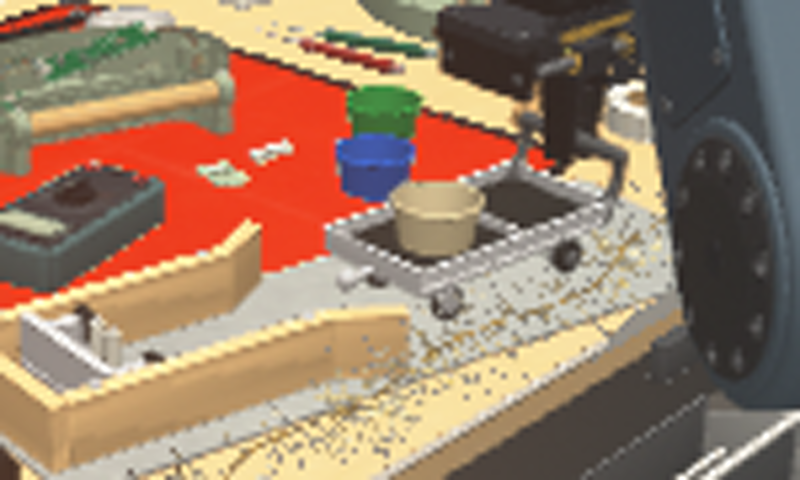

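The left castor at (447,300) has swung in under the deck, and the tub at (437,218) is steady. Next I'll straighten the caddy over the 60 mm before the mouth.

```bash
cat >> plan.py <<'E'
def interp(tx,ty,th,n,D=D):
    "tool target: caddy origin (mm) in dock frame if bar centred in tool"
    s,h=state();C0=towld([*s['position'][:2],h],.092,0);r=rel(D,[*C0,h]);print('now',r)
    R=np.array(s['tcp_rot']);p0=np.array(s['position'])
    for i in range(1,n+1):
        q=r+(np.array([tx,ty,th])-r)*i/n
        c=towld(D,q[0]/1e3,q[1]/1e3);hh=D[2]+q[2];b=towld([*c,hh],-.092,0)
        d=R.T@np.r_[b-p0[:2],0];print(np.round([*d[:2],-(hh-h)],4))
E
python3 -c "
from plan import *
interp(-106,0.3,1.5,8)"
```

```text
t 6.68 pos [ 0.5309 -0.2495  0.0847] h 82.93 Ftool [ 3.6 -0.1 -4.7] M [ 0.04 -0.61 -0.15] op 11.0 g 30.0
now [-146.85   -0.35    5.43]
[-4.000e-04 -5.100e-03  4.962e-01]
[-8.000e-04 -1.020e-02  9.874e-01]
[-1.2000e-03 -1.5300e-02  1.4787e+00]
[-1.6000e-03 -2.0400e-02  1.9699e+00]
[-1.9000e-03 -2.5500e-02  2.4612e+00]
[-2.3000e-03 -3.0700e-02  2.9524e+00]
[-2.7000e-03 -3.5800e-02  3.4437e+00]
[-3.1000e-03 -4.0900e-02  3.9349e+00]
```

{"fn": "play_rows", "kwargs": {
  "motion": [
    [[-0.0003,-0.004,-0.0003,0,0,0.4],[-0.0008,-0.009,-0.0005,0,0,0.9],[-0.0012,-0.014,-0.0005,0,0,1.4],[-0.0016,-0.02,-0.0005,0,0,1.9],[-0.0019,-0.025,-0.0005,0,0,2.4],[-0.0023,-0.03,-0.0005,0,0,2.9],[-0.0027,-0.036,-0.0005,0,0,3.4],[-0.0031,-0.04,-0.0005,0,0,3.9]]
  ]
}}

```text
time_s: 7.35
position: [0.532, -0.2079, 0.0848]
tcp_rot: [[0.982, -0.19, -0.001], [-0.19, -0.982, 0.001], [-0.001, -0.001, -1.0]]
force: [2.8, -0.1, 1.7]
opening: 0.126
grasp_force: 30.0
```

```bash
python3 - <<'E'
from plan import *
import pickle
w=cap('wrist','wrist5');t=cap('top','top5');q=cap('scene');pickle.dump((w,t,q),open('w5.pkl','wb'))
for n in('wrist','top'):
  for o in('axle_left','axle_right','ball','push_bar'):
    print(n,o,[(np.round(r['at'],3),round(r['confidence'],2)) for r in finder.recognise(n,o)[:1]])
a=cv2.resize(w['frame'][60:260,0:400],(800,400),interpolation=2)[:300]
b=cv2.resize(t['frame'][170:235,240:400],(738,300),interpolation=2);b=np.pad(b,((0,0),(0,62),(0,0)))
cv2.imwrite('pics/m5.png',np.vstack([a,b])[:,:,::-1])
interp(-70,0,0,8)
E
```

```text
wrist axle_left []
wrist axle_right []
wrist ball [(array([ 0.568, -0.134,  0.046]), 0.77)]
wrist push_bar [(array([ 0.568, -0.136,  0.043]), 0.59)]
top axle_left []
top axle_right [(array([ 0.562, -0.068,  0.046]), 0.56)]
top ball [(array([ 0.565, -0.071,  0.047]), 0.75)]
top push_bar [(array([ 0.553, -0.07 ,  0.045]), 0.6)]
t 7.9 pos [ 0.5319 -0.2091  0.0848] h 79.05 Ftool [ 0.7 -0.1 -0.4] M [ 0.02 -0.17 -0.02] op 10.8 g 30.0
now [-106.86    1.24    1.55]
[-0.     -0.0046  0.1898]
[-1.000e-04 -9.200e-03  3.835e-01]
[-1.000e-04 -1.380e-02  5.773e-01]
[-1.00e-04 -1.84e-02  7.71e-01]
[-2.000e-04 -2.300e-02  9.648e-01]
[-2.0000e-04 -2.7600e-02  1.1585e+00]
[-2.0000e-04 -3.2200e-02  1.3523e+00]
[-2.000e-04 -3.690e-02  1.546e+00]
```

View pics/m5.png

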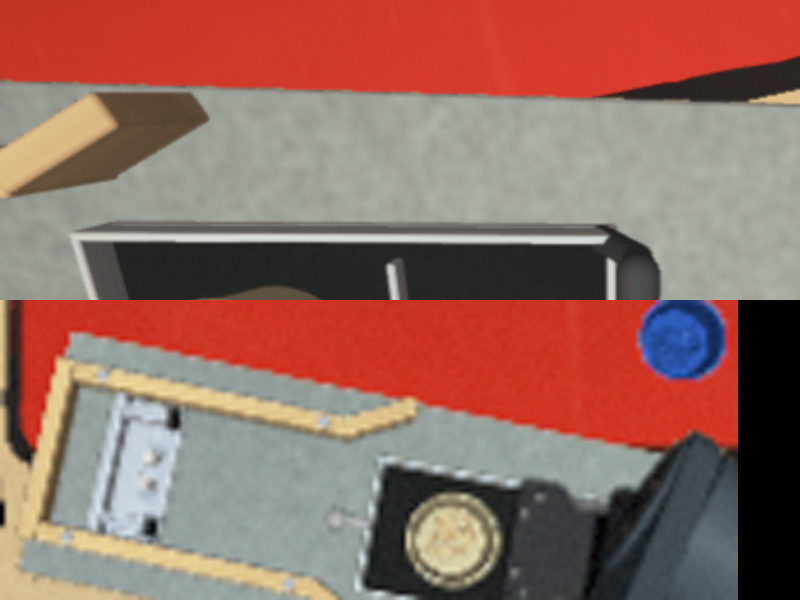

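This shows the rim nearly parallel to the board edge, with the front right rim corner at crop (75,235). The right flare is at (208,118), and the tub is on the deck with the castors tucked in. The board edge gives the lane axis, so I'll measure both numerically.

```bash
cat > lat.py <<'E'
from plan import *
def linefit(c,cols,r0,r1,score,z):
    pts=[]
    for u in cols:
        v=score(c['frame'][r0:r1,u].astype(float));
        if v is not None: pts.append((u,r0+v))
    pts=np.array(pts)
    k=np.polyfit(pts[:,0],pts[:,1],1)
    for _ in range(3):
        e=pts[:,1]-np.polyval(k,pts[:,0]);g=abs(e)<max(1,2*np.std(e));pts=pts[g];k=np.polyfit(pts[:,0],pts[:,1],1)
    e=np.std(pts[:,1]-np.polyval(k,pts[:,0]))
    A=onplane(c,(pts[0,0],np.polyval(k,pts[0,0])),z);B=onplane(c,(pts[-1,0],np.polyval(k,pts[-1,0])),z)
    h=np.degrees(np.arctan2(*(A-B)[1::-1]));print(len(pts),'px',pts[0].round(1),pts[-1].round(1),'sd',round(e,2),'heading',round(h,2));return A,B,h
def red_edge(col): # last reddish -> gray crossing
    d=col[:,0]-col[:,1]
    i=np.where((d[:-1]>60)&(d[1:]<=60))[0]
    if len(i)==0:return None
    i=i[-1];return i+(d[i]-60)/(d[i]-d[i+1])
def bright(col): # brightest row: rim top, subpixel centroid
    g=col.mean(1);i=int(g.argmax())
    if i<2 or i>len(g)-3 or g[i]<150:return None
    w=np.clip(g[i-2:i+3]-120,0,None);return i-2+(w*np.arange(5)).sum()/w.sum()
E
python3 - <<'E'
from lat import *
import pickle
w,t,q=pickle.load(open('w5.pkl','rb'))
f=w['frame'];print(f[165:185,150].mean(1).round());
A,B,hb=linefit(w,range(110,290,3),90,125,red_edge,.008)
a,b,hr=linefit(w,range(60,295,3),165,190,bright,.056)
hh=np.radians(hb);n=np.array([-np.sin(hh),np.cos(hh),0])
print('rim front/rear above board edge (mm):',1e3*(a-A)@n,1e3*(b-A)@n)
E
```

```text
[162. 165. 166. 167. 164. 153. 118. 123.  92.  88.  91. 117. 189. 216.
 215. 185.  74.  35.  36.  36.]
60 px [110.  103.6] [287.  108.6] sd 0.26 heading 77.55
79 px [ 60. 178.] [294.  179.5] sd 0.13 heading 78.85
rim front/rear above board edge (mm): 44.3022282778781 41.003771667964884
```

```bash
python3 - <<'E' 2>&1 | grep -v "^pose"
from lat import *
import pickle
w,t,q=pickle.load(open('w5.pkl','rb'))
A,B,hb=linefit(w,range(110,290,3),90,125,red_edge,.008)
print(rel(D,[*A[:2],0]),rel(D,[*B[:2],0]))
a,b,hr=linefit(w,range(60,295,3),165,190,bright,.056)
c0=towld([.5319,-.2091,79.05],.092,0)
for p in(a,b):print('rim in caddy(tool) frame',rel([*c0,79.05],[*p[:2],0]))
# wrist1: board edge & rim the same way
w=pickle.load(open('w1.pkl','rb'))
f=w['frame'];
for u in(360,400,440): print(u,[(v,f[v,u].tolist()) for v in range(20,31)])
# blue/tan: kerb columns
for u in(110,130,150,170,190): print(u,[(v,int(f[v,u].astype(int).sum()),int(f[v,u,0])-int(f[v,u,2])) for v in list(range(8,36))+list(range(96,116))])
E
```

```text
60 px [110.  103.6] [287.  108.6] sd 0.26 heading 77.55
[-42.97 -83.39 -77.5 ] [-172.06  -83.5   -77.5 ]
79 px [ 60. 178.] [294.  179.5] sd 0.13 heading 78.85
rim in caddy(tool) frame [ 69.14 -42.19 -79.05]
rim in caddy(tool) frame [-75.54 -41.7  -79.05]
360 [(20, [171, 178, 167]), (21, [170, 177, 167]), (22, [170, 176, 165]), (23, [169, 176, 166]), (24, [172, 178, 168]), (25, [187, 193, 184]), (26, [227, 229, 227]), (27, [221, 224, 223]), (28, [156, 152, 148]), (29, [104, 101, 97]), (30, [68, 67, 65])]
400 [(20, [166, 172, 162]), (21, [166, 172, 162]), (22, [167, 173, 163]), (23, [170, 177, 166]), (24, [173, 180, 169]), (25, [183, 188, 178]), (26, [216, 218, 211]), (27, [214, 217, 214]), (28, [147, 142, 138]), (29, [100, 96, 93]), (30, [67, 65, 64])]
440 [(20, [171, 177, 166]), (21, [170, 176, 166]), (22, [169, 175, 165]), (23, [169, 175, 165]), (24, [170, 176, 166]), (25, [182, 187, 177]), (26, [212, 215, 208]), (27, [207, 210, 204]), (28, [134, 130, 126]), (29, [95, 90, 88]), (30, [65, 63, 61])]
110 [(8, 503, 5), (9, 511, 4), (10, 511, 4), (11, 511, 5), (12, 513, 20), (13, 555, 74
[... 2822 characters left out ...]
9, 474, 5), (10, 476, 4), (11, 479, 4), (12, 486, 5), (13, 487, 5), (14, 488, 17), (15, 524, 67), (16, 607, 84), (17, 614, 84), (18, 607, 84), (19, 598, 85), (20, 595, 85), (21, 593, 84), (22, 589, 84), (23, 582, 84), (24, 522, 86), (25, 372, 66), (26, 293, 50), (27, 289, 50), (28, 271, 48), (29, 255, 45), (30, 257, 45), (31, 290, 38), (32, 394, 19), (33, 488, 6), (34, 499, 5), (35, 503, 4), (96, 521, 5), (97, 520, 5), (98, 527, 4), (99, 533, 5), (100, 520, 9), (101, 472, 45), (102, 605, 85), (103, 638, 80), (104, 629, 82), (105, 622, 82), (106, 620, 82), (107, 617, 82), (108, 606, 84), (109, 555, 84), (110, 437, 30), (111, 497, 6), (112, 512, 4), (113, 511, 5), (114, 516, 4), (115, 525, 4)]
```

```bash
python3 - <<'E'
from lat import *
import pickle
w=pickle.load(open('w1.pkl','rb'))
def top_in(col):
    g=col.sum(1);i=np.where((g[:-1]>430)&(g[1:]<=430)&(np.arange(len(g)-1)>6))[0]
    if len(i)==0:return None
    i=i[0];return i+(g[i]-430)/(g[i]-g[i+1])
def bot_in(col):
    d=col[:,0]-col[:,2];i=np.where((d[:-1]<50)&(d[1:]>=50))[0]
    if len(i)==0:return None
    i=i[-1];return i+(50-d[i])/(d[i+1]-d[i])
A,B,h1=linefit(w,range(125,195,2),14,30,top_in,.05)
a,b,h2=linefit(w,range(145,200,2),96,106,bot_in,.05)
for p in(A,B,a,b):print(rel(D,[*p[:2],0]))
E
python3 - <<'E'
from lat import *
import pickle
# top view: kerbs and deck front rim in one image, current
w,t,q=pickle.load(open('w5.pkl','rb'))
f=t['frame']
def kt(col):
    d=col[:,0]-col[:,2];i=np.where((d[:-1]>=50)&(d[1:]<50))[0]
    if len(i)==0:return None
    i=i[0];return i+(d[i]-50)/(d[i]-d[i+1])
def kb(col):
    d=col[:,0]-col[:,2];i=np.where((d[:-1]<50)&(d[1:]>=50))[0]
    if len(i)==0:return None
    i=i[-1];return i+(50-d[i])/(d[i+1]-d[i])
for u in(280,295):print(u,[(v,f[v,u].tolist()) for v in list(range(186,198))+list(range(222,236))])
E
```

```text
35 px [125.   23.2] [193.   24.9] sd 0.09 heading 77.69
28 px [145.  100.1] [199.  101.3] sd 0.11 heading 77.6
[138.09 -48.22 -77.5 ]
[ 50.2  -48.51 -77.5 ]
[127.16  45.78 -77.5 ]
[ 51.99  45.65 -77.5 ]
280 [(186, [149, 159, 154]), (187, [145, 155, 151]), (188, [201, 186, 149]), (189, [227, 202, 146]), (190, [228, 205, 146]), (191, [229, 205, 148]), (192, [156, 136, 97]), (193, [118, 116, 111]), (194, [132, 136, 131]), (195, [133, 140, 141]), (196, [139, 148, 147]), (197, [145, 152, 152]), (222, [147, 158, 156]), (223, [147, 160, 156]), (224, [147, 141, 129]), (225, [220, 197, 145]), (226, [230, 208, 148]), (227, [227, 204, 147]), (228, [206, 179, 136]), (229, [166, 166, 152]), (230, [153, 166, 163]), (231, [154, 166, 163]), (232, [151, 164, 161]), (233, [149, 161, 158]), (234, [152, 162, 159]), (235, [156, 167, 166])]
295 [(186, [145, 156, 153]), (187, [144, 155, 151]), (188, [144, 153, 151]), (189, [145, 158, 152]), (190, [145, 156, 152]), (191, [195, 180, 144]), (192, [226, 203, 148]), (193, [226, 201, 143]), (194, [223, 199, 143]), (195, [151, 132, 94]), (196, [121, 125, 115]), (197, [142, 150, 147]), (222, [153, 162, 160]), (223, [149, 160, 156]), (224, [151, 163, 160]), (225, [151, 161, 157]), (226, [151, 161, 157]), (227, [125, 131, 126]), (228, [210, 185, 137]), (229, [226, 202, 143]), (230, [222, 196, 140]), (231, [202, 179, 137]), (232, [168, 168, 153]), (233, [151, 164, 161]), (234, [157, 169, 165]), (235, [153, 164, 160])]
```

```bash
cat >> lat.py <<'E'
D2=np.array([*towld(D,0,-.00142),77.58]); OFF=.8; DH=.2
def go(poses):
    s,h=state();c=towld([*s['position'][:2],h],.092,0);r=rel(D2,[*c,h]);print('caddy now',r[0],r[1]+OFF,r[2]-DH)
    R=np.array(s['tcp_rot']);p0=np.array(s['position'])
    for x,y,t in poses:
        c=towld(D2,x/1e3,(y-OFF)/1e3);hh=D2[2]+t+DH;b=towld([*c,hh],-.092,0);d=R.T@np.r_[b-p0[:2],0]
        print(np.round([*d[:2],-(hh-h)],4).tolist())
E
python3 -c "
from lat import *
go([(-103,2.9,.9),(-99,2.1,.6),(-95,1.4,.3),(-91,.7,.1),(-87,.3,0),(-84,.1,0)])"
```

```text
t 7.9 pos [ 0.5319 -0.2091  0.0848] h 79.05 Ftool [ 0.7 -0.1 -0.4] M [ 0.02 -0.17 -0.02] op 10.8 g 30.0
caddy now -106.86 3.6100000000000003 1.27
[0.0002, -0.0038, 0.366]
[0.0006, -0.0078, 0.666]
[0.001, -0.0118, 0.966]
[0.0014, -0.0158, 1.166]
[0.0018, -0.0198, 1.266]
[0.0021, -0.0228, 1.266]
```

{"fn": "play_rows", "kwargs": {
  "motion": [
    [[0.0002,-0.0035,0,0,0,0.37],[0.0006,-0.0075,0,0,0,0.67],[0.001,-0.0115,0,0,0,0.97],[0.0014,-0.015,0,0,0,1.17],[0.0018,-0.018,0,0,0,1.27],[0.0018,-0.018,0,0,0,1.27]]
  ]
}}

```text
time_s: 8.4
position: [0.5362, -0.19, 0.0847]
tcp_rot: [[0.978, -0.211, -0.003], [-0.211, -0.978, 0.002], [-0.004, -0.001, -1.0]]
force: [-3.8, 1.3, 3.3]
opening: 0.124
grasp_force: 30.0
```

```bash
cat >> lat.py <<'E'
def measure(r0=165,r1=195,bcols=range(130,290,3),b0=70,b1=125):
    w=cap('wrist');t=cap('top');import pickle;pickle.dump((w,t),open('last.pkl','wb'))
    a,b,hr=linefit(w,range(60,295,3),r0,r1,bright,.056)
    try:
        A,B,hb=linefit(w,bcols,b0,b1,red_edge,.008);print('board',rel(D2,[*A[:2],0])[:2],rel(D2,[*B[:2],0])[:2])
    except Exception as e:print('board?',e)
    print('rim dock',rel(D2,[*a[:2],0])[:2],rel(D2,[*b[:2],0])[:2])
    s=bot.read_state();R=np.array(s['tcp_rot']);h=np.degrees(np.arctan2(-R[1,1],-R[0,1]));c=towld([*s['position'][:2],h],.092,0)
    for p in(a,b):print('rim caddy(tool)',rel([*c,h],[*p[:2],0])[:2])
E
python3 -c "
from lat import *
measure()
go([(-70,0,0)])"
```

```text
79 px [ 60.  181.5] [294.  179.7] sd 0.13 heading 78.45
54 px [130.  107.6] [289.  109.6] sd 0.29 heading 77.6
board [-40.44 -81.94] [-156.9   -81.99]
rim dock [-18.49 -38.83] [-163.75  -41.03]
rim caddy(tool) [ 69.16 -39.57]
rim caddy(tool) [-76.1  -41.11]
t 8.5 pos [ 0.5364 -0.1906  0.0848] h 77.84 Ftool [-5.6 -0.4 -3.4] M [0.29 0.9  0.15] op 10.9 g 30.1
caddy now -87.83 1.22 0.06
[0.0012, -0.0178, 0.0604]
```

{"fn": "play_rows", "kwargs": {
  "motion": [
    [[0,0.004,0,0,0,0],[0,0.008,0,0,0,0],[0,0.01,0,0,0,0],[-0.0002,0.007,0,0,0,0.5],[-0.0004,0.004,0,0,0,1.0],[-0.0006,0.001,0,0,0,1.5],[-0.0008,-0.001,0,0,0,2.0],[-0.0008,-0.001,0,0,0,2.0]]
  ]
}}

```text
time_s: 9.17
position: [0.5379, -0.1901, 0.085]
tcp_rot: [[0.969, -0.246, 0.002], [-0.246, -0.969, -0.0], [0.001, -0.0, -1.0]]
force: [0.4, 0.4, -2.3]
opening: 0.129
grasp_force: 30.0
```

```bash
python3 -c "
from lat import *
measure()
go([(-70,0,0)])"
```

```text
79 px [ 60.  179.7] [294.  179.6] sd 0.01 heading 75.94
54 px [130.  117.6] [289.  112.7] sd 0.24 heading 77.51
board [-41.41 -81.99] [-159.47  -81.86]
rim dock [-19.89 -47.56] [-164.97  -43.4 ]
rim caddy(tool) [ 68.89 -41.28]
rim caddy(tool) [-76.25 -41.65]
t 9.27 pos [ 0.5377 -0.1905  0.085 ] h 75.79 Ftool [-0.1 -0.7  2. ] M [0.08 0.02 0.08] op 11.0 g 30.0
caddy now -87.46 -3.3500000000000005 -1.99
[-0.0007, -0.0174, -1.9868]
```

{"fn": "play_rows", "kwargs": {
  "motion": [
    [[0.0004,0.003,0,0,0,-0.6],[0.0008,0.006,0,0,0,-1.2],[0.0012,0.009,0,0,0,-1.8],[0.0014,0.012,0,0,0,-2.2],[0.0014,0.013,0,0,0,-2.2],[0.0014,0.013,0,0,0,-2.2]]
  ]
}}

```text
time_s: 9.77
position: [0.5353, -0.2044, 0.0851]
tcp_rot: [[0.978, -0.209, 0.0], [-0.209, -0.978, -0.0], [0.0, 0.0, -1.0]]
force: [-0.3, -0.0, -3.1]
opening: 0.13
grasp_force: 30.0
```

```bash
python3 -c "
from lat import *
measure()
go([(-88,0,0)])"
```

```text
79 px [ 60.  179.5] [294.  179.5] sd 0.05 heading 78.08
54 px [130.  110.6] [289.  112.6] sd 0.26 heading 77.55
board [-53.97 -81.92] [-171.    -81.85]
rim dock [-32.89 -42.14] [-177.92  -43.41]
rim caddy(tool) [ 67.96 -41.48]
rim caddy(tool) [-77.07 -41.79]
t 9.87 pos [ 0.5352 -0.204   0.0851] h 77.96 Ftool [-0.3  0.4  2.3] M [-0.04 -0.02 -0.02] op 10.8 g 30.0
caddy now -101.13 -0.31000000000000005 0.18
[-0.0005, -0.0131, 0.1817]
```

{"fn": "play_rows", "kwargs": {
  "motion": [
    [[0,-0.002,0,0,0,0],[0,-0.005,0.0002,0,0,0.1],[-0.0001,-0.008,0.0002,0,0,0.2],[-0.0002,-0.011,0.0002,0,0,0.3],[-0.0003,-0.014,0.0002,0,0,0.4],[-0.0003,-0.017,0.0002,0,0,0.4],[-0.0003,-0.02,0.0002,0,0,0.4],[-0.0003,-0.02,0.0002,0,0,0.4]]
  ]
}}

```text
time_s: 10.53
position: [0.5394, -0.1832, 0.085]
tcp_rot: [[0.977, -0.215, 0.001], [-0.215, -0.977, 0.0], [0.0, -0.0, -1.0]]
force: [1.2, -0.2, -1.6]
opening: 0.128
grasp_force: 30.0
```

```bash
python3 -c "
from lat import *
measure()
go([(-40,0,0)])
for o in('axle_left','axle_right'):print([(np.round(r['at'],3),r['confidence']) for r in finder.recognise('wrist',o)[:2]])"
```

```text
79 px [ 60.  177.5] [294.  179.4] sd 0.12 heading 77.26
54 px [130.  111.6] [289.  111.7] sd 0.01 heading 77.72
board [-32.68 -81.9 ] [-149.8   -82.18]
rim dock [-11.8  -43.86] [-156.51  -43.05]
rim caddy(tool) [ 68.61 -42.57]
rim caddy(tool) [-76.1  -41.67]
t 10.63 pos [ 0.5394 -0.1837  0.085 ] h 77.61 Ftool [ 0.6 -0.9  1. ] M [ 0.1  -0.09 -0.06] op 10.9 g 30.0
caddy now -80.43 -0.54 -0.17
[-0.0002, -0.0404, -0.1674]
[(array([ 0.578, -0.112,  0.044]), 0.22)]
[]
```

{"fn": "play_rows", "kwargs": {
  "motion": [
    [[0,-0.003,0,0,0,-0.1],[-0.0001,-0.007,0,0,0,-0.2],[-0.0002,-0.011,0,0,0,-0.4],[-0.0002,-0.015,0,0,0,-0.5],[-0.0003,-0.019,0,0,0,-0.5],[-0.0003,-0.023,0,0,0,-0.5],[-0.0003,-0.027,0,0,0,-0.5],[-0.0003,-0.03,0,0,0,-0.5]]
  ]
}}

```text
time_s: 11.4
position: [0.5457, -0.1541, 0.085]
tcp_rot: [[0.979, -0.206, 0.001], [-0.206, -0.979, -0.0], [0.001, 0.0, -1.0]]
force: [2.2, -0.1, -1.5]
opening: 0.125
grasp_force: 30.0
```

```bash
python3 -c "
from lat import *
measure()
go([(-10,0,0)])"
```

```text
79 px [ 60.  176.4] [294.  179.4] sd 0.11 heading 77.53
54 px [130.  109.6] [289.  111.6] sd 0.26 heading 77.48
board [ -2.65 -82.15] [-119.46  -81.94]
rim dock [ 18.01 -43.06] [-126.49  -42.94]
rim caddy(tool) [ 67.57 -43.5 ]
rim caddy(tool) [-76.91 -42.02]
t 11.5 pos [ 0.5456 -0.1539  0.0849] h 78.12 Ftool [3.2 0.6 0.8] M [ 0.03 -0.28 -0.15] op 10.9 g 30.0
caddy now -49.97 0.6000000000000001 0.34
[0.0004, -0.04, 0.3375]
```

{"fn": "play_rows", "kwargs": {
  "motion": [
    [[0,-0.003,0,0,0,0.1],[0.0001,-0.008,0,0,0,0.2],[0.0001,-0.013,0,0,0,0.3],[0.0002,-0.018,0,0,0,0.4],[0.0002,-0.023,0,0,0,0.4],[0.0003,-0.028,0,0,0,0.4],[0.0003,-0.033,0,0,0,0.4],[0.0003,-0.035,0,0,0,0.4]]
  ]
}}

```text
time_s: 12.17
position: [0.5531, -0.1195, 0.0849]
tcp_rot: [[0.977, -0.213, 0.0], [-0.213, -0.977, 0.0], [0.0, -0.0, -1.0]]
force: [1.2, -0.9, -0.3]
opening: 0.122
grasp_force: 30.0
```

```bash
python3 -c "
from lat import *
measure()
go([(0,0,0)])
c=[onplane(cap('top'),(0,0),0)]
for o in('ball','catch_left','catch_right','tub'):print(o,[(rel(D2,[*r['at'][:2],0])[:2],np.round(r['at'],3),r['confidence']) for r in finder.recognise('top',o)[:2]])"
```

```text
79 px [ 60.  176.5] [294.  179.4] sd 0.12 heading 77.19
54 px [130.  110.6] [289.  111.5] sd 0.12 heading 77.78
board [ 32.38 -81.98] [-84.58 -82.39]
rim dock [ 53.17 -43.76] [-91.34 -42.77]
rim caddy(tool) [ 68.11 -43.2 ]
rim caddy(tool) [-76.39 -41.86]
t 12.27 pos [ 0.553  -0.1198  0.0849] h 77.72 Ftool [ 2.5 -0.4 -0.1] M [-0.05 -0.39 -0.09] op 11.2 g 30.0
caddy now -15.05 0.08000000000000007 -0.06
[0.0002, -0.015, -0.0647]
ball [(array([38.86, -0.67]), array([0.584, 0.023, 0.044]), 0.92)]
catch_left [(array([  22.7 , -194.18]), array([ 0.77 , -0.035,  0.035]), 0.3)]
catch_right [(array([132.84,  -5.68]), array([0.609, 0.114, 0.048]), 0.3)]
tub [(array([20.44, -2.58]), array([0.582, 0.004, 0.053]), 0.71), (array([-193.69, -159.2 ]), array([ 0.689, -0.238,  0.015]), 0.68)]
```

{"fn": "play_rows", "kwargs": {
  "motion": [
    [[0,-0.0015,0,0,0,-0.1],[0,-0.003,0,0,0,-0.2],[0,-0.0045,0,0,0,-0.3],[0,-0.006,0,0,0,-0.4],[0,-0.0075,0,0,0,-0.4],[0,-0.009,0,0,0,-0.4],[0,-0.0105,0,0,0,-0.4],[0,-0.012,0,0,0,-0.4]]
  ]
}}

```text
time_s: 13.18
position: [0.5555, -0.1086, 0.0849]
tcp_rot: [[0.978, -0.206, 0.0], [-0.206, -0.978, -0.0], [0.0, 0.0, -1.0]]
force: [3.1, -1.7, -0.7]
opening: 0.126
grasp_force: 30.0
```

{"fn": "play_rows", "kwargs": {
  "motion": [
    [[0,-0.001,0,0,0,0],[0,-0.002,0,0,0,0],[0,-0.003,0,0,0,0],[0,-0.004,0,0,0,0],[0,-0.004,0,0,0,0]]
  ]
}}

```text
time_s: 13.6
position: [0.5563, -0.1046, 0.0849]
tcp_rot: [[0.978, -0.206, 0.0], [-0.206, -0.978, 0.0], [0.0, -0.0, -1.0]]
force: [2.4, -0.6, 1.0]
opening: 0.127
grasp_force: 30.0
```

```bash
python3 -c "
from lat import *
measure()
go([(10,0,0)])"
```

```text
79 px [ 60.  176.1] [294.  179.1] sd 0.12 heading 77.49
54 px [130.  108.6] [289.  110.6] sd 0.26 heading 77.5
board [ 47.88 -82.26] [-68.81 -82.1 ]
rim dock [ 68.58 -42.93] [-75.82 -42.7 ]
rim caddy(tool) [ 67.78 -43.48]
rim caddy(tool) [-76.61 -41.98]
t 13.7 pos [ 0.5562 -0.1046  0.0849] h 78.08 Ftool [ 3.1 -0.7  0.7] M [-0.04 -0.46 -0.09] op 11.0 g 30.0
caddy now 0.41 0.75 0.3
[0.0004, -0.0096, 0.3001]
```

{"fn": "play_rows", "kwargs": {
  "motion": [
    [[0,-0.0005,0,0,0,0],[0,-0.001,0,0,0,0],[0,-0.0015,0,0,0,0],[0,-0.002,0,0,0,0],[0,-0.002,0,0,0,0]]
  ]
}}

```text
time_s: 14.12
position: [0.5566, -0.1028, 0.0849]
tcp_rot: [[0.978, -0.206, 0.0], [-0.206, -0.978, -0.0], [0.0, -0.0, -1.0]]
force: [3.3, -1.1, -0.0]
opening: 0.126
grasp_force: 30.0
```

{"fn": "play_rows", "kwargs": {
  "motion": [
    [[0,-0.0005,0,0,0,0],[0,-0.001,0,0,0,0],[0,-0.0015,0,0,0,0],[0,-0.002,0,0,0,0],[0,-0.002,0,0,0,0]]
  ]
}}

```text
time_s: 14.53
position: [0.5571, -0.1008, 0.0849]
tcp_rot: [[0.978, -0.206, 0.0], [-0.206, -0.978, 0.0], [0.0, -0.0, -1.0]]
force: [3.8, 0.2, 1.0]
opening: 0.123
grasp_force: 30.0
```

{"fn": "play_rows", "kwargs": {
  "motion": [
    [[0,-0.0005,0,0,0,0],[0,-0.001,0,0,0,0],[0,-0.0015,0,0,0,0],[0,-0.002,0,0,0,0],[0,-0.002,0,0,0,0]]
  ]
}}

```text
time_s: 14.95
position: [0.5574, -0.0988, 0.0849]
tcp_rot: [[0.978, -0.206, 0.0], [-0.206, -0.978, 0.0], [0.0, -0.0, -1.0]]
force: [2.3, -0.3, 0.3]
opening: 0.121
grasp_force: 30.0
```

{"fn": "play_rows", "kwargs": {
  "motion": [
    [[0,-0.001,0,0,0,0],[0,-0.002,0,0,0,0],[0,-0.003,0,0,0,0],[0,-0.003,0,0,0,0]]
  ]
}}

```text
time_s: 15.28
position: [0.5581, -0.0958, 0.0849]
tcp_rot: [[0.978, -0.206, 0.0], [-0.206, -0.978, 0.0], [0.0, -0.0, -1.0]]
force: [2.9, 0.3, 0.5]
opening: 0.128
grasp_force: 30.0
```

{"fn": "play_rows", "kwargs": {
  "motion": [
    [[0,-0.001,0,0,0,0],[0,-0.002,0,0,0,0],[0,-0.003,0,0,0,0],[0,-0.003,0,0,0,0]]
  ]
}}

```text
time_s: 15.62
position: [0.5586, -0.0928, 0.0848]
tcp_rot: [[0.978, -0.206, -0.0], [-0.206, -0.978, 0.0], [-0.0, -0.0, -1.0]]
force: [2.2, -0.5, 0.6]
opening: 0.128
grasp_force: 30.0
```

{"fn": "play_rows", "kwargs": {
  "motion": [
    [[0,-0.001,0,0,0,0],[0,-0.002,0,0,0,0],[0,-0.003,0,0,0,0],[0,-0.003,0,0,0,0]]
  ]
}}

```text
time_s: 15.95
position: [0.5592, -0.0906, 0.0849]
tcp_rot: [[0.979, -0.206, -0.0], [-0.206, -0.979, -0.001], [0.0, 0.001, -1.0]]
force: [2.4, -5.0, 0.3]
opening: 0.128
grasp_force: 30.0
```

```bash
python3 -c "
from lat import *
measure()
go([(10,0,0)])"
```

```text
79 px [ 60.  175.7] [294.  179.1] sd 0.12 heading 77.42
54 px [130.  108.6] [289.  110.6] sd 0.26 heading 77.49
board [ 61.94 -82.32] [-54.59 -82.14]
rim dock [ 82.62 -42.94] [-61.57 -42.55]
rim caddy(tool) [ 67.44 -43.65]
rim caddy(tool) [-76.74 -41.95]
t 16.05 pos [ 0.5592 -0.0906  0.0849] h 78.1 Ftool [ 2.1  3.6 -0.6] M [-0.79 -0.26 -0.08] op 10.8 g 30.0
caddy now 14.79 0.9 0.32
[0.0003, 0.0048, 0.3185]
```

{"fn": "play_rows", "kwargs": {
  "motion": [
    [[0,-0.0007,0,0,0,0],[0,-0.0014,0,0,0,0],[0,-0.002,0,0,0,0],[0,-0.002,0,0,0,0]]
  ]
}}

```text
time_s: 16.38
position: [0.5598, -0.088, 0.0849]
tcp_rot: [[0.978, -0.207, 0.0], [-0.207, -0.978, 0.0], [0.0, -0.0, -1.0]]
force: [1.7, -4.1, 1.2]
opening: 0.129
grasp_force: 30.0
```

{"fn": "play_rows", "kwargs": {
  "motion": [
    [[0,-0.0007,0,0,0,0],[0,-0.0014,0,0,0,0],[0,-0.002,0,0,0,0],[0,-0.002,0,0,0,0]]
  ]
}}

```text
time_s: 16.72
position: [0.5602, -0.0857, 0.0849]
tcp_rot: [[0.978, -0.207, 0.0], [-0.207, -0.978, 0.001], [0.0, -0.001, -1.0]]
force: [3.2, -2.0, 1.0]
opening: 0.128
grasp_force: 30.0
```

{"fn": "play_rows", "kwargs": {
  "motion": [
    [[0,-0.0007,0,0,0,0],[0,-0.0014,0,0,0,0],[0,-0.002,0,0,0,0],[0,-0.002,0,0,0,0]]
  ]
}}

```text
time_s: 17.05
position: [0.5606, -0.0838, 0.0849]
tcp_rot: [[0.978, -0.207, 0.0], [-0.207, -0.978, 0.001], [0.0, -0.001, -1.0]]
force: [4.6, -0.8, 0.7]
opening: 0.125
grasp_force: 30.0
```

{"fn": "play_rows", "kwargs": {
  "motion": [
    [[0,-0.0005,0,0,0,0],[0,-0.001,0,0,0,0],[0,-0.0015,0,0,0,0],[0,-0.0015,0,0,0,0]]
  ]
}}

```text
time_s: 17.38
position: [0.5608, -0.0824, 0.0848]
tcp_rot: [[0.978, -0.207, 0.0], [-0.207, -0.978, 0.001], [-0.0, -0.0, -1.0]]
force: [3.2, 0.4, 0.8]
opening: 0.126
grasp_force: 30.0
```

{"fn": "play_rows", "kwargs": {
  "motion": [
    [[0,-0.0005,0,0,0,0],[0,-0.001,0,0,0,0],[0,-0.0015,0,0,0,0],[0,-0.0015,0,0,0,0]]
  ]
}}

```text
time_s: 17.72
position: [0.5611, -0.081, 0.0848]
tcp_rot: [[0.978, -0.207, 0.0], [-0.207, -0.978, 0.0], [-0.0, -0.0, -1.0]]
force: [3.8, 0.5, 1.3]
opening: 0.126
grasp_force: 30.0
```

```bash
python3 -c "
from lat import *
measure()
go([(10,0,0)])"
```

```text
79 px [ 60.  175.5] [294.  179.1] sd 0.11 heading 77.36
54 px [130.  108.6] [289.  110.6] sd 0.25 heading 77.61
board [ 71.87 -82.23] [-44.75 -82.29]
rim dock [ 92.53 -42.95] [-51.76 -42.4 ]
rim caddy(tool) [ 67.62 -43.79]
rim caddy(tool) [-76.66 -41.99]
t 17.82 pos [ 0.5611 -0.081   0.0848] h 78.08 Ftool [ 3.5 -1.7 -1.7] M [ 0.2  -0.6  -0.13] op 10.8 g 30.0
caddy now 24.53 1.05 0.3
[0.0004, 0.0145, 0.297]
```

{"fn": "play_rows", "kwargs": {
  "motion": [
    [[0,-0.0004,0,0,0,0],[0,-0.0007,0,0,0,0],[0,-0.001,0,0,0,0],[0,-0.001,0,0,0,0]]
  ]
}}

```text
time_s: 18.15
position: [0.5613, -0.0802, 0.0848]
tcp_rot: [[0.978, -0.206, -0.0], [-0.206, -0.978, 0.0], [-0.0, -0.0, -1.0]]
force: [3.8, 1.9, 1.0]
opening: 0.126
grasp_force: 30.0
```

{"fn": "play_rows", "kwargs": {
  "motion": [
    [[0,-0.0004,0,0,0,0],[0,-0.0007,0,0,0,0],[0,-0.001,0,0,0,0],[0,-0.001,0,0,0,0]]
  ]
}}

```text
time_s: 18.48
position: [0.5615, -0.0792, 0.0848]
tcp_rot: [[0.978, -0.206, -0.0], [-0.206, -0.978, 0.0], [-0.0, -0.0, -1.0]]
force: [4.0, 2.0, 0.0]
opening: 0.13
grasp_force: 30.0
```

{"fn": "play_rows", "kwargs": {
  "motion": [
    [[0,-0.0003,0,0,0,0],[0,-0.0006,0,0,0,0],[0,-0.0006,0,0,0,0]]
  ]
}}

```text
time_s: 18.73
position: [0.5616, -0.0786, 0.0848]
tcp_rot: [[0.978, -0.206, -0.0], [-0.206, -0.978, 0.0], [-0.0, -0.0, -1.0]]
force: [4.1, 1.4, 0.2]
opening: 0.125
grasp_force: 30.0
```

{"fn": "play_rows", "kwargs": {
  "motion": [
    [[0,-0.0003,0,0,0,0],[0,-0.0006,0,0,0,0],[0,-0.0006,0,0,0,0]]
  ]
}}

```text
time_s: 18.98
position: [0.5618, -0.0781, 0.0849]
tcp_rot: [[0.978, -0.206, 0.0], [-0.206, -0.978, 0.0], [-0.0, -0.0, -1.0]]
force: [4.0, 2.1, 0.8]
opening: 0.127
grasp_force: 30.0
```

Still being drawn (about 3 N pull), so I'll creep on.

{"fn": "play_rows", "kwargs": {
  "motion": [
    [[0,-0.0003,0,0,0,0],[0,-0.0006,0,0,0,0],[0,-0.0006,0,0,0,0]]
  ]
}}

```text
time_s: 19.23
position: [0.5619, -0.0779, 0.0849]
tcp_rot: [[0.979, -0.206, -0.0], [-0.206, -0.979, -0.001], [0.0, 0.001, -1.0]]
force: [3.6, -0.3, 1.1]
opening: 0.124
grasp_force: 30.0
```

```bash
python3 -c "
from lat import *
go([(10,0,0)])"
```

```text
t 19.23 pos [ 0.5619 -0.0779  0.0849] h 78.11 Ftool [ 3.5 -0.4 -1.1] M [-0.01 -0.54 -0.11] op 10.8 g 30.0
caddy now 27.77 1.02 0.33
[0.0003, 0.0178, 0.3267]
```

{"fn": "play_rows", "kwargs": {
  "motion": [
    [[0,-0.0002,0,0,0,0],[0,-0.0003,0,0,0,0],[0,-0.0003,0,0,0,0]]
  ]
}}

```text
time_s: 19.48
position: [0.5619, -0.0779, 0.0849]
tcp_rot: [[0.979, -0.206, -0.0], [-0.206, -0.979, -0.001], [0.0, 0.001, -1.0]]
force: [3.2, -2.2, 0.7]
opening: 0.125
grasp_force: 30.0
```

```bash
python3 -c "
from lat import *
go([(10,0,0)])
measure()"
```

```text
t 19.48 pos [ 0.5619 -0.0779  0.0849] h 78.11 Ftool [ 3.6  1.5 -0.7] M [-0.31 -0.46 -0.02] op 10.9 g 30.0
caddy now 27.79 0.9700000000000001 0.33
[0.0003, 0.0178, 0.3251]
79 px [ 60.  175.6] [294.  179.1] sd 0.12 heading 77.38
54 px [130.  108.6] [289.  110.6] sd 0.26 heading 77.54
board [ 74.99 -82.3 ] [-41.54 -82.22]
rim dock [ 95.65 -42.97] [-48.52 -42.48]
rim caddy(tool) [ 67.44 -43.79]
rim caddy(tool) [-76.71 -41.98]
```

{"fn": "play_rows", "kwargs": {
  "motion": [
    [[0,0,0,0,0,0],[0,0,0,0,0,0],[0,0,0,0,0,0],[0,0,0,0,0,0],[0,0,0,0,0,0],[0,0,0,0,0,0]]
  ],
  "fingers": 0.045
}}

```text
time_s: 20.08
position: [0.5614, -0.077, 0.0846]
tcp_rot: [[0.978, -0.206, -0.001], [-0.206, -0.978, 0.001], [-0.001, -0.0, -1.0]]
force: [0.2, 0.9, -1.1]
opening: 0.474
grasp_force: 0.0
```

{"fn": "play_rows", "kwargs": {
  "motion": [
    [[0,0,-0.005,0,0,0],[0,0,-0.02,0,0,0],[0,0,-0.04,0,0,0],[0,0,-0.06,0,0,0],[0,0,-0.08,0,0,0],[0,0,-0.1,0,0,0],[0,0,-0.12,0,0,0],[0,0,-0.12,0,0,0]]
  ]
}}

```text
time_s: 20.75
position: [0.5644, -0.078, 0.2092]
tcp_rot: [[0.978, -0.206, 0.008], [-0.206, -0.979, -0.003], [0.009, 0.001, -1.0]]
force: [1.0, -0.0, 0.6]
opening: 0.518
grasp_force: 0.0
```

```bash
python3 - <<'E'
from lat import *
state()
w=cap('wrist','end_w');t=cap('top','end_t')
for n,c in(('wrist',w),('top',t)):
  for o in('ball','push_bar','tub','catch_left','catch_right'):
    print(n,o,[(rel(D2,[*r['at'][:2],0])[:2],np.round(proj(c,r['at'])),round(r['confidence'],2)) for r in finder.recognise(n,o)[:2]])
E
```

```text
t 20.75 pos [ 0.5644 -0.078   0.2092] h 78.1 Ftool [ 1.  -0.2 -0.5] M [ 0.02 -0.04  0.03] op 45.1 g 0.0
wrist ball [(array([11.28, -3.78]), array([251., 186.]), 0.79)]
wrist push_bar [(array([ 8.61, -5.59]), array([254., 184.]), 0.72)]
wrist tub [(array([-202.9 , -162.45]), array([454.,  33.]), 0.97), (array([67.29,  6.92]), array([197., 197.]), 0.89)]
wrist catch_left [(array([122.76,   7.98]), array([147., 197.]), 0.65)]
wrist catch_right [(array([122.32, -12.8 ]), array([146., 178.]), 0.56)]
top ball [(array([82.28,  5.82]), array([285., 211.]), 0.57)]
top push_bar [(array([82.02, 13.03]), array([284., 213.]), 0.97)]
top tub [(array([68.09, -2.73]), array([290., 209.]), 0.62), (array([-263.72, -235.95]), array([411., 158.]), 0.55)]
top catch_left []
top catch_right []
```

```bash
python3 -c "
from rig import bot
print(bot.hand_in())"
```

```text
the job is handed in; nothing more can be done
None
```

I handed in the job at about 21 s, with the caddy parked in the lane, the tub on its deck, and the gripper open and clear. The evidence for the snap-in and the pads is the force I felt (about 5 N push, then about 3 N pull, then a firm stop at about 1.5 N). I had used all ten pictures by then, so the parked result and the castors' final angle at the mouth were not seen in a picture. I also had to back up about 10 to 14 mm twice at the mouth to re-align.

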